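# Portion four truffles from the slide-gate hopper

## Robot

A 6-joint arm with a two-finger parallel gripper is mounted at the origin on a cart in front of the work surface, level with it; the furniture and walls round the work are solid. World frame = base frame: x ahead of the robot, y to its left, z up, the work surface at z = 0. Lengths are in m, angles in rad, forces in N, time in s.
With the tool pointing down it reaches from about 0.25 to 0.775 m from the base axis. Payload 4 kg.
Tool frame: the origin (TCP) lies between the finger pads; the fingertips stand 17 mm ahead of it and the grasp point (between the pads) lies 2 mm behind it; z points along the fingers, x is the direction in which the jaws open and shut, and the axes are right-handed (so a half turn about z gives the same grasp; the last joint's range is limited). The gripper opens to 85 mm and grips with 20 to 120 N. Pads are 22 mm wide; open, the fingers measure 114 mm over their backs; the gripper's body (76 mm by 85 mm) begins 54 mm behind the grasp point. The pads swing forward as they close: fully open they stand 13 mm farther back than shut.
Start: joints at [1.121, 0.087, 1.371, -0, 1.684, -0.103], TCP at [0.187, 0.517, 0.248] pointing down, gripper open.
Joint ranges: [-3.1, 3.1], [-0.76, 2.03], [0.27, 2.55], [-1.08, 4.22], [0.17, 2.65], [-2.57, 2.57]. Speed limits (rad/s): [2.79, 2.79, 3.14, 3.14, 3.14, 3.14].

## Interface

Orientations are given as [roll, pitch, yaw] about the fixed x, y, z axes, in that order (R = Rz(yaw) Ry(pitch) Rx(roll)).
In Python, from station import bot, grab_frame, order gives the robot as it stands.
- The arm moves only by the shell command python3 -m pendant 'ROWS' [FORCE]. ROWS is JSON, one flat list of numbers, 5 for each row, row after row: the shift along the tool's x, y, z in cm, then the turn about the tool's z in degrees, then the finger opening in cm, from 0 to 8.54. In form: [tx, ty, tz, turn, claw, tx, ty, tz, turn, claw, ...]. A call has 1 to 12 rows; each row is the pose to reach, as a shift and turn from the pose commanded when the call began, along the tool's axes at that moment; what a row does not reach only later rows make up. A row lasts 1/12 s, in which the tool goes at most 41.7 mm and 7.16 degrees, less where a joint would pass 70% of its speed; a pose out of reach is approached as far as the arm can. A call with a gripper value outside its range is refused whole. The fingers move at their own pace and stop on an object; FORCE is the grip in N (left out, the last holds). Time passes only in rows, so rows that repeat a pose let the fingers close. It gives the time, the measured TCP pose, the force and the opening at its end, in the units of the state.
- bot.get_state(): the state, without advancing time (a new reading comes with each control period).
- grab_frame(name): name is "scene" or "top" or "wrist"; returns a dict with "pixels" (420x560x3 uint8, red, green, blue), "vfov" (degrees; the focal length in pixels is half the picture's height over the tangent of half this angle, whatever the lens; pixels are square), "cx", "cy" (the principal point, pixels), "rvec" (rotation vector, rad) and "tvec" (3), from world to camera coordinates, as OpenCV has them; the wrist camera has in their place "tool_from_camera" (4x4, takes a point from camera to tool coordinates, whose origin is the TCP and whose axes are the tool frame's). Camera axes: x right, y down, z forward; pixel columns grow to the right and rows downward; lengths in m; the calibration is good to about 2 mm. The wrist camera is an equidistant fisheye: a pixel r from the principal point sees the ray r / f radians off the axis. A picture is of the moment at which its call begins: read the wrist's pose just before it. There is no depth.
- order.close_job(): hands the job in, once; it reports no verdict.
The state is a dict: "t": time; "joint_positions": joint angles; "qvel": joint speeds; "joint_efforts": joint torques, N m; "tcp_pos": TCP position; "eef_rot": TCP orientation; "ft_force": force on the tool from outside, world axes, zero at the start; "torque": the same for the moment, N m; "opening": finger opening in m.
Only numpy, scipy, OpenCV 4.12 (cv2) and the standard library are available. Lean on these libraries where they do the work, as an engineer would, in place of code of your own. Each camera call takes 0.05 s, during which the arm holds its last target. There are 200 camera calls.

## Task

Portion out exactly four truffles: draw the hopper's gate partly open by its pull handle, feeling for where the loose handle takes up the gate, so that two rows (four truffles) drop into the steel pan below and the other four stay in the hopper. Then bring the handle back in so that the gate closes, and let go; leave the pan standing where it is under the hopper and do not disturb the glass, the cups and the pitcher.

Things in the scene. Friction and masses are not known exactly. Their poses are not given: they have to be found in the camera images.
- hopper: Truffle hopper of clear plastic, wood and steel, fixed, 225 mm long (y), 100 deep (x), 144 high. Origin on the counter under the middle of its four upright rows, which stand at y = -36, -12, +12, +36 mm, two truffles one on the other in each, under a fixed lid. z up, x away from the robot at yaw 0, y towards the pull handle. They rest on a flat slide gate, hidden in rails and pocket.
- gate_face (a point): Fixed point on the hopper, at the gate's top face under the row at y = -36 mm, 80 mm up. Drawing the gate to hopper +y frees the rows in turn, this one first: a row drops when the gate has moved 23-25 mm (first), 47-49 (second), 71-73 (third); its end stop is at 85 mm. A spring pulls the gate shut: about 7.5 N to start it, 10 N at 60 mm.
- sleeve_end (a point): Fixed point on the hopper: the +y end of the dark guide sleeve of the drawbar, on its axis (hopper x = -34, y = +138 mm, 68 mm up). The hopper's end cheek (90 mm high) ends there too, at y = +139 mm; beyond it only the drawbar sticks out. At least 50 mm are free above the bar between here and the handle plate: fingers can go down behind the plate and draw it to +y.
- handle_top (a point): Middle of the top edge of the pull handle: black upright plate, 50 mm wide (hopper x), 8 thick (hopper y), from 58 to 130 mm up, on a round 10 mm drawbar along hopper y, axis 68 mm up, under the middle of the plate. Starts about 195 to 312 mm from the hopper's origin along y. Pushed back or let go it lets the spring close the gate; the handle stays where it is left.
- bar_end (a point): Centre of the handle's outer end button, in line with the drawbar, 13 mm beyond the plate's inner face and 68 mm up; moves with the handle. The handle has free play: it slides loosely (1 N) for 4 to 66 mm, an unseen length that differs every time and cannot be told from where it stands, then takes up the gate, felt as a rise to over 7 N, and from there draws it one to one.
- pan: Open steel catch pan standing loose under the rows, 100 x 130 x 40 mm (x, y, z), walls 3 mm, 0.35 kg; origin at the centre of its underside.
- truffle1_center (a point): a chocolate truffle, a plain brown ball of 20 mm diameter, about 12 g; this point is its centre. Starts as the lower one in the row at hopper y = -36 mm.
- truffle2_center (a point): a chocolate truffle, a plain brown ball of 20 mm diameter, about 12 g; this point is its centre. Starts as the upper one in the row at hopper y = -36 mm.
- truffle3_center (a point): a chocolate truffle, a plain brown ball of 20 mm diameter, about 12 g; this point is its centre. Starts as the lower one in the row at hopper y = -12 mm.
- truffle4_center (a point): a chocolate truffle, a plain brown ball of 20 mm diameter, about 12 g; this point is its centre. Starts as the upper one in the row at hopper y = -12 mm.
- truffle5_center (a point): a chocolate truffle, a plain brown ball of 20 mm diameter, about 12 g; this point is its centre. Starts as the lower one in the row at hopper y = 12 mm.
- truffle6_center (a point): a chocolate truffle, a plain brown ball of 20 mm diameter, about 12 g; this point is its centre. Starts as the upper one in the row at hopper y = 12 mm.
- truffle7_center (a point): a chocolate truffle, a plain brown ball of 20 mm diameter, about 12 g; this point is its centre. Starts as the lower one in the row at hopper y = 36 mm.
- truffle8_center (a point): a chocolate truffle, a plain brown ball of 20 mm diameter, about 12 g; this point is its centre. Starts as the upper one in the row at hopper y = 36 mm.
- glass: Bystander: small clear glass, 64 mm across, 80 mm high, behind the handle's path; origin at the centre of its underside.
- pitcher: Bystander: steel milk pitcher with a handle, 72 x 113 x 104 mm; origin at the centre of its underside.
- cups: Bystander: two stacked white porcelain cups, 82 mm across, 89 mm high; origin at the centre of the underside.

How it is judged:
On the way:
1. four truffles lie in the pan and the other four are still in the hopper (x of truffle1_center in the frame of pan between -0.05 and 0.05 m and y of truffle1_center in the frame of pan between -0.065 and 0.065 m and z of truffle1_center in the frame of pan between 0 and 0.04 m and x of truffle2_center in the frame of pan between -0.05 and 0.05 m and y of truffle2_center in the frame of pan between -0.065 and 0.065 m and z of truffle2_center in the frame of pan between 0 and 0.04 m and x of truffle3_center in the frame of pan between -0.05 and 0.05 m and y of truffle3_center in the frame of pan between -0.065 and 0.065 m and z of truffle3_center in the frame of pan between 0 and 0.04 m and x of truffle4_center in the frame of pan between -0.05 and 0.05 m and y of truffle4_center in the frame of pan between -0.065 and 0.065 m and z of truffle4_center in the frame of pan between 0 and 0.04 m and z of each of truffle5_center, truffle6_center, truffle7_center, truffle8_center in the frame of hopper above 0.082 m and x of truffle5_center in the frame of hopper between -0.014 and 0.014 m and y of truffle5_center in the frame of hopper between -0.05 and 0.05 m and x of truffle6_center in the frame of hopper between -0.014 and 0.014 m and y of truffle6_center in the frame of hopper between -0.05 and 0.05 m and x of truffle7_center in the frame of hopper between -0.014 and 0.014 m and y of truffle7_center in the frame of hopper between -0.05 and 0.05 m and x of truffle8_center in the frame of hopper between -0.014 and 0.014 m and y of truffle8_center in the frame of hopper between -0.05 and 0.05 m), for 0.2 s.
At the end, for the whole second after the job is handed in: Truffles 1 to 4 lie in the pan, truffles 5 to 8 are still in the hopper above the gate; the pan is at rest within 40 mm of where it stood; the handle is back less than 330 mm from the hopper's origin along the hopper's y (all of step 1 and distance of pan from where it was at the start of the episode below 0.04 m and linear speed of pan below 0.03 m/s and y of handle_top in the frame of hopper below 0.33 m); the robot touches nothing.
It fails at once if glass shoved more than 30 mm or tipped over (distance of glass from where it was at the start of the episode above 0.03 m or angle between glass's own z axis and vertical above 0.35 rad).
It fails at once if pitcher shoved more than 30 mm or tipped over (distance of pitcher from where it was at the start of the episode above 0.03 m or angle between pitcher's own z axis and vertical above 0.35 rad).
It fails at once if cups shoved more than 30 mm or tipped over (distance of cups from where it was at the start of the episode above 0.03 m or angle between cups's own z axis and vertical above 0.35 rad).
It fails at once if a fifth truffle leaves the hopper (z of any of truffle5_center, truffle6_center, truffle7_center, truffle8_center in the frame of hopper below 0.07 m).
It also fails if it takes over 38 s, if anything falls off the work surface, if the arm or the gripper's body presses on something with over 40 N, if the wrist force passes 120 N, or if a joint passes its speed limit or range.

## Working session

There is one attempt and no reset: what is moved stays moved. The work goes in short steps, Python scripts to look and compute and a shell command to move; the robot and the scene stay as the last step left them, time stands still between calls to the robot, and variables do not carry over. Pictures are saved under pics/ and viewed, on a budget of 10 in all, crops included, one or two more only if the job needs it, and the job is handed in when it is done.

```bash
mkdir -p pics; ls; python3 - <<'E'
from station import bot, grab_frame
import cv2,pickle,numpy as np
print(bot.get_state())
F={}
for n in("scene","top"):
    f=grab_frame(n);F[n]=f
    print(n,f["vfov"],f["cx"],f["cy"],f["rvec"],f["tvec"])
    R=cv2.Rodrigues(np.array(f["rvec"]))[0];print(-R.T@np.array(f["tvec"]))
    cv2.imwrite(f"pics/{n}0.png",cv2.resize(f["pixels"][:,:,::-1],(784,588),interpolation=cv2.INTER_CUBIC))
pickle.dump(F,open("f0.pkl","wb"))
E
```

```text
pics
{'t': 0.0, 'joint_positions': array([ 1.12089497e+00,  8.79909654e-02,  1.37231297e+00, -1.19961321e-05,
        1.68361017e+00, -1.03108107e-01]), 'qvel': array([-6.28439219e-04, -2.56930951e-03,  2.45714373e-03,  5.16688231e-04,
       -9.59611341e-04, -5.28516164e-05]), 'joint_efforts': array([-3.34124106e-04, -3.51864696e+01, -3.13267851e+01, -6.34195817e-05,
        1.07555167e-02, -1.10167090e-05]), 'tcp_pos': array([0.18673856, 0.51681898, 0.24708966]), 'eef_rot': array([-3.14136558e+00,  2.31034521e-03,  1.22400201e+00]), 'ft_force': array([ 0.01205096, -0.23200997, -0.34514513]), 'torque': array([-0.00505163, -0.02537978, -0.03574575]), 'opening': 0.08549284111254347}
scene 53.39768324232585 282.1411429909986 212.39620820454658 [ 1.87042737 -0.97677026  0.5640879 ] [-0.24426943  0.35956619  0.43886542]
[-0.03074865 -0.33272866  0.51952326]
top 54.10981071789264 282.4843788129994 208.66091504983913 [ 2.11206354 -2.1094528   0.15849431] [0.11362811 0.5975321  0.93580764]
[0.41720381 0.08180553 1.03195966]
```

View pics/scene0.png

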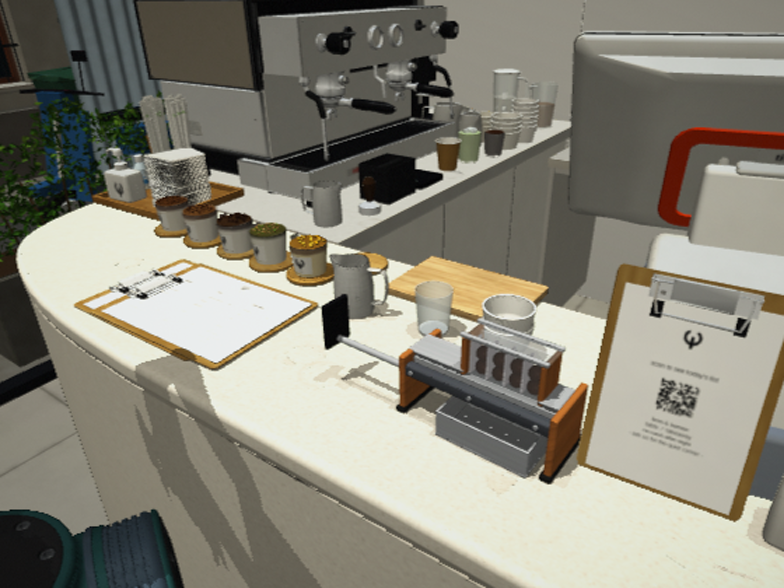

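View pics/top0.png

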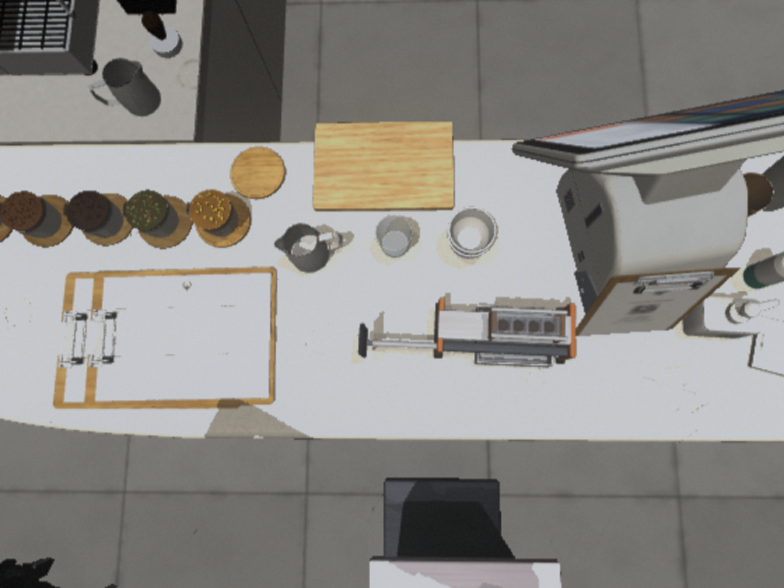

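The scene image shows the black plate at about (335,320) and the hopper at (490,400). In the top image (up is +x, left is +y) the plate is at (363,341), the bar runs along row 344 to the cheek at about (438,330), and the glass is at (396,238). All of these are 1.4x-scaled pixels.

```bash
cat > h.py <<'E'
import numpy as np,cv2
def ray(f,u,v):
    F=210/np.tan(np.radians(f["vfov"])/2);R=cv2.Rodrigues(np.array(f["rvec"]))[0]
    return -R.T@np.array(f["tvec"]),R.T@np.array([(u-f["cx"])/F,(v-f["cy"])/F,1])
def at(f,u,v,z):
    c,d=ray(f,u,v);return c+d*(z-c[2])/d[2]
def tri(a,b):
    (c,d),(e,g)=a,b;s=np.linalg.lstsq(np.c_[d,-g],e-c,rcond=None)[0];p,q=c+s[0]*d,e+s[1]*g
    return (p+q)/2,np.linalg.norm(p-q)
E
python3 - <<'E'
from h import *;import pickle
F=pickle.load(open("f0.pkl","rb"));T,S=F["top"],F["scene"]
def blobs(f,m,box):
    x0,y0,x1,y1=box;k=np.zeros(m.shape,np.uint8);k[y0:y1,x0:x1]=m[y0:y1,x0:x1]
    c,_=cv2.findContours(k,cv2.RETR_EXTERNAL,cv2.CHAIN_APPROX_NONE)
    return [x for x in c if cv2.contourArea(x)>15]
t=T["pixels"].astype(int);s=S["pixels"].astype(int)
print("top plate")
for c in blobs(T,(t.max(2)<70),(245,215,300,270)):
    r=cv2.minAreaRect(c);b=cv2.boxPoints(r);print(b.round(1).tolist());print([at(T,*p,.13)[:2].round(4).tolist() for p in b])
print("top orange")
for c in blobs(T,(t[:,:,0]-t[:,:,2]>60),(300,205,420,262)):
    r=cv2.minAreaRect(c);b=cv2.boxPoints(r);print(b.round(1).tolist());print([at(T,*p,.09)[:2].round(4).tolist() for p in b])
print("scene plate")
for c in blobs(S,(s.max(2)<70),(220,200,255,260)):
    b=cv2.approxPolyDP(c,2,True)[:,0];print(b.tolist())
print("bar top");m=t[235:255,262:312].mean(2)
for u in(275,285,295,305):print(u,t[238:254,u].mean(1).astype(int))
E
python3 - <<'E'
import pickle,cv2,numpy as np
F=pickle.load(open("f0.pkl","rb"))
a=F["top"]["pixels"][195:275,240:420];b=F["scene"]["pixels"][200:350,220:425]
a=cv2.resize(a,(780,347),interpolation=0)
cv2.imwrite("pics/c1.png",a[:,:,::-1])
E
```

```text
top plate
[[257.0, 232.0], [261.0, 232.0], [261.0, 254.0], [257.0, 254.0]]
[[0.5314, 0.1681], [0.5314, 0.1593], [0.4829, 0.1586], [0.4829, 0.1674]]
top orange
[[313.0, 242.0], [315.0, 242.0], [315.0, 250.0], [313.0, 250.0]]
[[0.5134, 0.043], [0.5134, 0.0384], [0.4951, 0.0386], [0.4951, 0.0431]]
[[407.0, 217.0], [410.0, 217.0], [410.0, 254.0], [407.0, 254.0]]
[[0.5712, -0.1733], [0.5712, -0.1801], [0.4864, -0.1757], [0.4864, -0.169]]
scene plate
[[247, 210], [230, 219], [233, 248], [240, 245], [242, 239], [248, 240]]
bar top
275 [147 130 131 143 178 151 162 190 166 145 168 176 186 190 197 199]
285 [162 147 143 145 149 138 149 181 174 156 170 174 184 190 198 199]
295 [195 159 143 142 151 184 151 163 187 169 164 176 178 187 189 197]
305 [185 141 122 120 128 172 148 153 184 172 150 169 177 187 189 190]
```

View pics/c1.png

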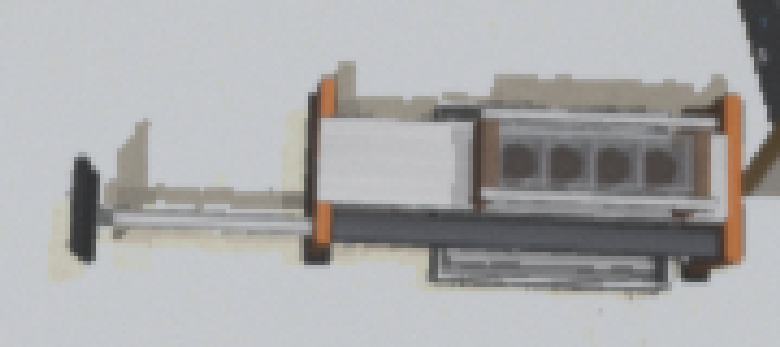

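```bash
python3 - <<'E'
from h import *;import pickle
F=pickle.load(open("f0.pkl","rb"));T,S=F["top"],F["scene"]
k=180/780
P=lambda u,v,z:at(T,240+u*k-.4,195+v*k-.4,z)
for n,u,v,z in [("bar a",115,219,.07),("bar b",305,229,.07),("cheek L front",317,264,.08),("cheekL top far",327,76,.09),("cheekL x-y lo",323,243,.09),("cheekR far",733,96,.09),("cheekR near",735,264,.09),("plate far",88,157,.13),("plate near",84,262,.13),("sleeve a",330,230,.07),("sleeve b",720,243,.07)]: print(n,P(u,v,z).round(4))
for a,b in [((261,232),(247,210)),((261,254),(230,219))]: print(tri(ray(T,*a),ray(S,*b)))
for n,u,v in [("glass",396/1.4,240/1.4),("pitcher",307/1.4,247/1.4)]: print(n,at(T,u,v,.05))
E
```

```text
bar a [0.508  0.1519 0.07  ]
bar b [0.5027 0.0493 0.07  ]
cheek L front [0.4833 0.0434 0.08  ]
cheekL top far [0.5829 0.0376 0.09  ]
cheekL x-y lo [0.4936 0.0406 0.09  ]
cheekR far [ 0.5718 -0.1773  0.09  ]
cheekR near [ 0.483  -0.1738  0.09  ]
plate far [0.534  0.1617 0.13  ]
plate near [0.4806 0.163  0.13  ]
sleeve a [0.5022 0.0359 0.07  ]
sleeve b [ 0.4955 -0.1719  0.07  ]
(array([0.53055189, 0.16020286, 0.12996611]), np.float64(0.0025463178320703425))
(array([0.48113592, 0.16007645, 0.13218472]), np.float64(0.0046247115651237205))
glass [0.69217236 0.11406073 0.05      ]
pitcher [0.68012875 0.27165004 0.05      ]
```

```bash
python3 -m pendant '[-6,11,1.5,-6,8.5,-12,22,3,-12,8.5,-18,33,4,-17.7,8.5,-22.6,42.2,4.7,-17.7,8.5,-22.6,42.2,4.7,-17.7,8.5,-22.6,42.2,4.7,-17.7,8.5,-22.6,42.2,4.7,-17.7,8.5,-22.6,42.2,4.7,-17.7,8.5,-22.6,42.2,4.7,-17.7,8.5,-22.6,42.2,4.7,-17.7,8.5,-22.6,42.2,4.7,-17.7,8.5,-22.6,42.2,4.7,-17.7,8.5]' 60
python3 -m pendant '[0,0,0,0,8.5,0,0,0,0,8.5]'
python3 - <<'E'
from station import bot, grab_frame
import cv2,pickle
s=bot.get_state();f=grab_frame("wrist");t=grab_frame("top");pickle.dump((s,f,t),open("f1.pkl","wb"))
print(s["tcp_pos"],s["eef_rot"],s["t"]);print(f["vfov"],f["cx"],f["cy"],f["tool_from_camera"])
cv2.imwrite("pics/w1.png",f["pixels"][:,:,::-1])
E
```

```text
t: 1.1
tcp_pos: [0.5088, 0.1576, 0.2]
eef_rot: [-3.141, 0.002, 1.529]
ft_force: [-0.6, -0.1, -0.3]
opening: 0.0851
t: 1.27
tcp_pos: [0.5072, 0.1602, 0.2002]
eef_rot: [-3.139, 0.0, 1.53]
ft_force: [0.1, 0.3, -0.2]
opening: 0.0849
[0.50715009 0.16019302 0.20020533] [-3.13912900e+00  4.57387699e-06  1.53009968e+00] 1.2667
65.70646984690485 277.2767952073863 211.35085800745486 [[ 9.99999603e-01 -7.11630871e-05  8.87775990e-04 -1.05486703e-03]
 [-1.65786837e-04  9.64506879e-01  2.64057669e-01 -6.73088828e-02]
 [-8.75057209e-04 -2.64057712e-01  9.64506485e-01 -1.25115022e-01]
 [ 0.00000000e+00  0.00000000e+00  0.00000000e+00  1.00000000e+00]]
```

View pics/w1.png

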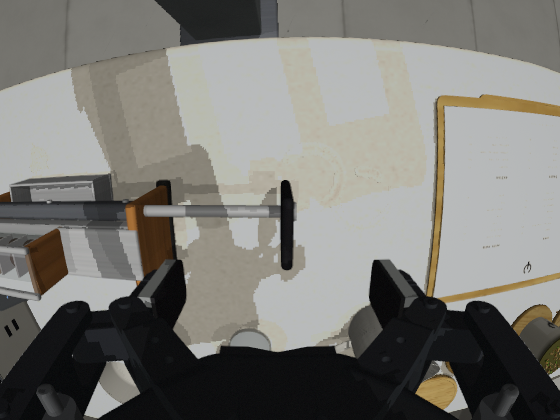

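```bash
cat >> h.py <<'E'
from scipy.spatial.transform import Rotation as Ro
def wat(s,f,u,v,z):
    F=210/np.tan(np.radians(f["vfov"])/2);a=np.array([u-f["cx"],v-f["cy"]]);r=np.hypot(*a);th=r/F
    d=np.r_[a/r*np.sin(th),np.cos(th)];M=np.array(f["tool_from_camera"])
    R=Ro.from_euler("xyz",s["eef_rot"]).as_matrix();c=R@M[:3,3]+s["tcp_pos"];d=R@M[:3,:3]@d
    return c+d*(z-c[2])/d[2]
E
python3 - <<'E'
from h import *;import pickle
s,f,t=pickle.load(open("f1.pkl","rb"));p=f["pixels"].astype(int)
m=((p.max(2)<60).astype(np.uint8));k=np.zeros_like(m);k[170:280,270:305]=m[170:280,270:305]
c=max(cv2.findContours(k,0,1)[0],key=cv2.contourArea);print(cv2.approxPolyDP(c,2,True)[:,0].tolist())
for v in range(180,272,8):
    x=np.where(k[v])[0]
    if len(x):print(v,x.min(),x.max(),wat(s,f,x.min(),v,.13).round(4),wat(s,f,x.max()+1,v,.13).round(4))
for u in (150,200,250):
    g=p[195:230,u].mean(1);print(u,wat(s,f,u,211,.07).round(4),g.astype(int))
E
```

```text
[[284, 180], [281, 182], [280, 206], [281, 265], [284, 269], [289, 269], [292, 258], [293, 202], [289, 183]]
180 284 286 [0.4735 0.1648 0.13  ] [0.4736 0.1666 0.13  ]
188 281 290 [0.4784 0.1628 0.13  ] [0.4787 0.1689 0.13  ]
196 281 291 [0.4834 0.1626 0.13  ] [0.4837 0.1693 0.13  ]
204 281 293 [0.4885 0.1624 0.13  ] [0.4888 0.1704 0.13  ]
212 281 292 [0.4936 0.1622 0.13  ] [0.4939 0.1697 0.13  ]
220 281 293 [0.4988 0.162  0.13  ] [0.4992 0.1702 0.13  ]
228 281 292 [0.5041 0.1618 0.13  ] [0.5044 0.1694 0.13  ]
236 281 292 [0.5095 0.1616 0.13  ] [0.5098 0.1692 0.13  ]
244 281 292 [0.5149 0.1614 0.13  ] [0.5153 0.1691 0.13  ]
252 281 292 [0.5205 0.1612 0.13  ] [0.5208 0.169  0.13  ]
260 281 291 [0.5262 0.161  0.13  ] [0.5265 0.1682 0.13  ]
268 283 290 [0.532  0.1621 0.13  ] [0.5323 0.1674 0.13  ]
150 [0.5046 0.0502 0.07  ] [ 40  37  35  34  35  34  34  35  34  33  94 124 139 150 155 161 163 160
 151 139 122  88  41  40  40  40  40  40  39  40  39  40  40  40  42]
200 [0.5065 0.0953 0.07  ] [128 129 129 128 128 128 127 127 128 129  78  80  90  97 102 107 114 113
 105  98  92  93 119 131 129 130 130 129 127 124 125 134 143 144 144]
250 [0.5082 0.1371 0.07  ] [183 183 182 182 182 182 182 182 182 177 131 112 127 136 142 151 157 169
 158 148 136 120 119 153 186 186 186 186 186 186 186 186 186 186 186]
```

Measured: the plate centre is at about (0.506, 0.1655), it is 8 mm thick as given, and the bar yaw is about -2.4°. All of this fits the stated sizes. Next I descend and grip.

```bash
python3 -m pendant '[0.5,0,2.5,0,8.5,0.5,0,5,0,8.5,0.5,0,7.5,0,8.5,0.5,0,9.2,0,8.5,0.5,0,9.2,0,8.5,0.5,0,9.2,0,3,0.5,0,9.2,0,1.5,0.5,0,9.2,0,0,0.5,0,9.2,0,0,0.5,0,9.2,0,0,0.5,0,9.2,0,0,0.5,0,9.2,0,0]' 60
python3 -m pendant '[0,0,0,0,0,0,0,0,0,0,0,0,0,0,0,0,0,0,0,0]'
```

```text
t: 2.37
tcp_pos: [0.5076, 0.1664, 0.1101]
eef_rot: [3.14, -0.001, 1.532]
ft_force: [-0.2, -0.1, 2.0]
opening: 0.0071
t: 2.7
tcp_pos: [0.5076, 0.1664, 0.11]
eef_rot: [3.14, -0.0, 1.533]
ft_force: [-0.7, -0.2, 5.1]
opening: 0.0072
```

```bash
g(){ grep -E "tcp_pos|ft_f|opening|^t:"|tr '\n' ' ';echo; }
python3 -m pendant '[0.2,0,-0.15,0,0,0.4,0,-0.15,0,0,0.4,0,-0.15,0,0]'|g
python3 -m pendant '[0.2,0,0,0,0,0.4,0,0,0,0,0.4,0,0,0,0]'|g
python3 -m pendant '[0.2,0,0,0,0,0.4,0,0,0,0,0.4,0,0,0,0]'|g
python3 -m pendant '[0.2,0,0,0,0,0.4,0,0,0,0,0.4,0,0,0,0]'|g
```

```text
t: 2.95 tcp_pos: [0.5076, 0.1703, 0.1103] ft_force: [1.8, -0.3, -2.4] opening: 0.0075 
t: 3.2 tcp_pos: [0.5077, 0.1746, 0.1104] ft_force: [2.7, -0.3, -2.5] opening: 0.007 
t: 3.45 tcp_pos: [0.5078, 0.1786, 0.1105] ft_force: [4.0, 0.0, -4.8] opening: 0.0076 
t: 3.7 tcp_pos: [0.508, 0.1826, 0.1105] ft_force: [4.9, -1.3, -4.8] opening: 0.0072
```

```bash
g(){ grep -E "tcp_pos|ft_f|opening|^t:"|tr '\n' ' ';echo; }
python3 -m pendant '[0.2,0.06,0.05,0,0,0.4,0.06,0.05,0,0,0.4,0.06,0.05,0,0]'|g
python3 -m pendant '[0.2,0.01,0,0,0,0.4,0.02,0,0,0,0.4,0.02,0,0,0]'|g
python3 -m pendant '[0.2,0,0,0,0,0.4,0.01,0,0,0,0.4,0.01,0,0,0]'|g
python3 -m pendant '[0.2,0,0,0,0,0.4,0.01,0,0,0,0.4,0.01,0,0,0]'|g
```

```text
t: 3.95 tcp_pos: [0.5083, 0.1868, 0.1104] ft_force: [2.3, 0.7, -1.9] opening: 0.0073 
t: 4.2 tcp_pos: [0.5086, 0.1907, 0.1104] ft_force: [1.2, 0.6, -1.2] opening: 0.0073 
t: 4.45 tcp_pos: [0.5088, 0.1947, 0.1103] ft_force: [0.7, -0.1, -1.4] opening: 0.0072 
t: 4.7 tcp_pos: [0.5091, 0.1987, 0.1103] ft_force: [0.3, 0.3, -1.8] opening: 0.0072
```

```bash
g(){ grep -E "tcp_pos|ft_f|opening|^t:"|tr '\n' ' ';echo; }
python3 -m pendant '[0.2,0,0,0,0,0.4,0.01,0,0,0,0.4,0.01,0,0,0]'|g
python3 -m pendant '[0.2,0,0,0,0,0.4,0.01,0,0,0,0.4,0.01,0,0,0]'|g
python3 -m pendant '[0.2,0,0,0,0,0.4,0.01,0,0,0,0.4,0.01,0,0,0]'|g
python3 -m pendant '[0.2,0,0,0,0,0.4,0.01,0,0,0,0.4,0.01,0,0,0]'|g
```

```text
t: 4.95 tcp_pos: [0.5093, 0.2027, 0.1103] ft_force: [-2.5, -0.4, -1.8] opening: 0.0074 
t: 5.2 tcp_pos: [0.5095, 0.2048, 0.1101] ft_force: [-1.8, -5.9, 0.1] opening: 0.0075 
t: 5.45 tcp_pos: [0.5097, 0.2083, 0.11] ft_force: [-2.6, -7.1, -0.9] opening: 0.0076 
t: 5.7 tcp_pos: [0.5099, 0.2122, 0.11] ft_force: [-3.2, -7.8, 0.8] opening: 0.0073
```

Take-up shows at TCP y ≈ 0.2045 (force jumps from about 0 to 6–8 N). My target is 57 mm of gate travel, so y ≈ 0.262, inside the 0.2525–0.2755 window.

```bash
g(){ grep -E "tcp_pos|ft_f|opening|^t:"|tr '\n' ' ';echo; }
python3 -m pendant '[0.3,-0.03,0,0,0,0.6,-0.04,0,0,0,0.9,-0.04,0,0,0,1.2,-0.03,0,0,0,1.2,-0.03,0,0,0]'|g
python3 -m pendant '[0.3,0,0,0,0,0.6,0.01,0,0,0,0.9,0.01,0,0,0,1.2,0.02,0,0,0,1.2,0.02,0,0,0,1.2,0.02,0,0,0]'|g
python3 -m pendant '[0.3,0,0,0,0,0.6,0.01,0,0,0,0.9,0.01,0,0,0,1.2,0.02,0,0,0,1.2,0.02,0,0,0]'|g
python3 - <<'E'
from station import grab_frame
import cv2,pickle,numpy as np
f=grab_frame("scene");t=grab_frame("top");pickle.dump((f,t),open("f2.pkl","wb"))
a=cv2.resize(f["pixels"][200:350,270:430],(640,600),interpolation=2)
cv2.imwrite("pics/s2.png",a[:,:,::-1])
E
```

```text
t: 6.12 tcp_pos: [0.5104, 0.2244, 0.11] ft_force: [-2.4, -6.9, -0.2] opening: 0.0075 
t: 6.62 tcp_pos: [0.511, 0.2362, 0.11] ft_force: [-2.4, -6.4, 0.7] opening: 0.0074 
t: 7.03 tcp_pos: [0.5115, 0.2481, 0.11] ft_force: [-1.9, -7.7, 0.4] opening: 0.0073
```

View pics/s2.png

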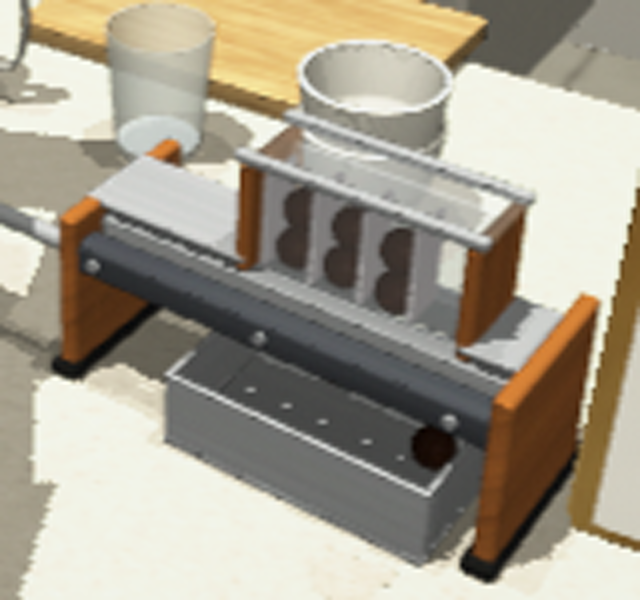

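The picture shows the first row gone from the hopper (one ball visible in the pan at (432,445)) and three rows still standing. That agrees with about 43 mm of gate travel. Next I draw a further 13 mm.

```bash
g(){ grep -E "tcp_pos|ft_f|opening|^t:"|tr '\n' ' ';echo; }
python3 -m pendant '[0.2,0,0,0,0,0.4,0.01,0,0,0,0.6,0.01,0,0,0,0.8,0.02,0,0,0,1.1,0.02,0,0,0,1.3,0.02,0,0,0,1.3,0.02,0,0,0,1.3,0.02,0,0,0,1.3,0.02,0,0,0]'|g
python3 - <<'E'
from station import grab_frame
import cv2
f=grab_frame("scene")
a=cv2.resize(f["pixels"][200:350,270:430],(640,600),interpolation=2)
cv2.imwrite("pics/s3.png",a[:,:,::-1])
E
```

```text
t: 7.88 tcp_pos: [0.5121, 0.2606, 0.11] ft_force: [-1.6, -8.2, 0.7] opening: 0.0073
```

View pics/s3.png

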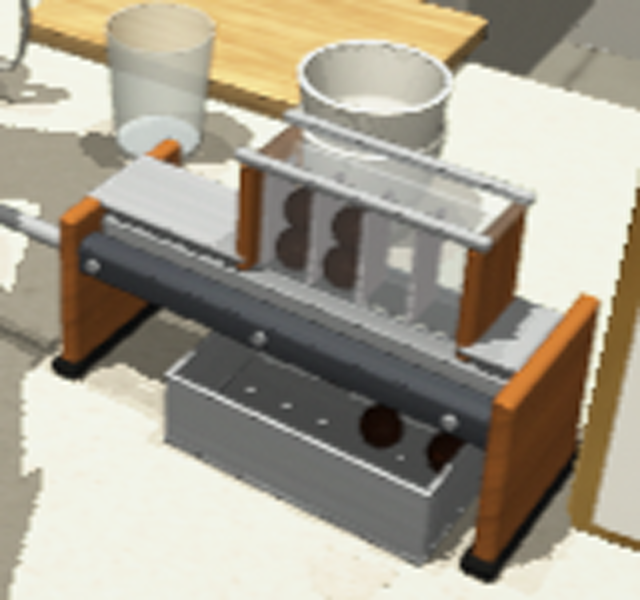

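Two rows have dropped and two still stand, with truffles visible in the pan. Next I push back past the take-up point.

```bash
g(){ grep -E "tcp_pos|ft_f|opening|^t:"|tr '\n' ' ';echo; }
python3 -m pendant '[-0.5,0,0,0,0,-1,-0.01,0,0,0,-1.5,-0.01,0,0,0,-2,-0.02,0,0,0,-2.5,-0.02,0,0,0,-3,-0.03,0,0,0,-3.5,-0.03,0,0,0,-3.5,-0.03,0,0,0]'|g
python3 -m pendant '[-0.5,0,0,0,0,-1,-0.01,0,0,0,-1.5,-0.02,0,0,0,-2,-0.03,0,0,0,-2.5,-0.04,0,0,0,-3,-0.05,0,0,0,-3.5,-0.06,0,0,0,-4,-0.07,0,0,0,-4,-0.07,0,0,0]'|g
```

```text
t: 8.6 tcp_pos: [0.5105, 0.2256, 0.11] ft_force: [-2.8, -8.4, -0.1] opening: 0.0073 
t: 9.35 tcp_pos: [0.5087, 0.1877, 0.1103] ft_force: [-1.3, -0.5, -0.6] opening: 0.0072
```

The force dropped to about 0 beyond the take-up point, so the gate is shut. Next I release, retreat upward and check.

```bash
g(){ grep -E "tcp_pos|ft_f|opening|^t:"|tr '\n' ' ';echo; }
python3 -m pendant '[0,0,0,0,3,0,0,0,0,5,0,0,0,0,6,0,0,0,0,6,0,0,0,0,6,0,0,0,0,6,0,0,0,0,6]'|g
python3 -m pendant '[0,0,-2,0,6,0,0,-4,0,6,0,0,-7,0,6,0,0,-10,0,6,0,0,-13,0,6,0,0,-14,0,6,0,0,-14,0,6,0,0,-14,0,6,0,0,-14,0,6]'|g
python3 - <<'E'
from station import grab_frame
import cv2,pickle
f=grab_frame("scene");t=grab_frame("top");w=grab_frame("wrist")
a=cv2.resize(f["pixels"][180:350,215:430],(759,600),interpolation=2)
cv2.imwrite("pics/s4.png",a[:,:,::-1])
E
```

```text
t: 9.93 tcp_pos: [0.5088, 0.1883, 0.1104] ft_force: [0.3, -0.6, 0.0] opening: 0.0597 
t: 10.68 tcp_pos: [0.5079, 0.188, 0.2479] ft_force: [1.1, -0.2, 0.8] opening: 0.0603
```

View pics/s4.png

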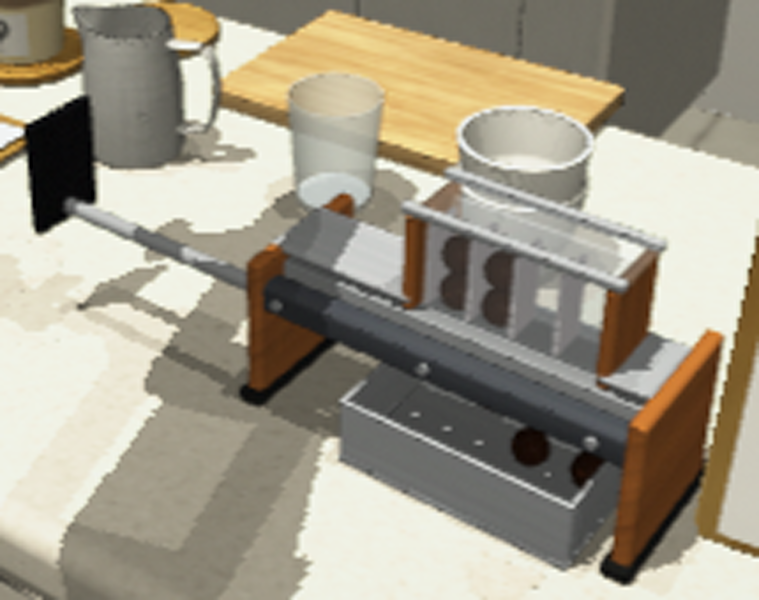

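The picture shows the plate standing free at (60,165), four truffles still in the two left rows, and the pan, glass, cups and pitcher in place. The gripper is clear.

```bash
python3 -c "
from station import order
print(order.close_job())"
```

```text
the job is handed in; nothing more can be done
None
```

I dropped two rows (four truffles) by drawing the gate partly open, pushed the handle back so the gate closed, let go and handed the job in at about 11 s of the 38 s allowed.

- **Draw:** I gripped the handle plate. The gate took up after about 38 mm of free play, at TCP y ≈ 0.2045, where the pull rose from about 0 to 6–8 N. I then drew the gate about 56 mm in steps. One picture showed the first row down, and the next showed the second row down with the last two rows still standing.
- **Close:** I pushed the handle back about 73 mm. The force on the tool fell to about 0 once past the take-up point, which indicates the gate is shut. I then opened the fingers and lifted 14 cm clear.
- **Last checks:**
  - **Hopper:** the final picture shows four truffles still in it.
  - **Surroundings:** the pan, glass, cups and pitcher look where they were; I judged this by eye and did not measure it.
  - **Handle:** I estimate it at about 0.28 m from the hopper's origin, under the 0.33 m limit.
- **Not confirmed:** only two of the four dropped truffles are visible in the pan. The sleeve and pan wall probably hide the other two, since both rows are empty and no truffle lies on the visible counter.

I viewed 7 of the 10 pictures, and no check disagreed with the others.

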